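# Switch the bench suction over with the hooked rod

### The arm

A 6-joint arm with a two-finger parallel gripper is mounted at the origin on the work surface. World frame = base frame: x ahead of the robot, y to its left, z up, the work surface at z = 0. Lengths are in m, angles in degrees, forces in N, time in s.
With the tool pointing down it reaches from about 0.225 to 0.725 m from the base axis. Payload 3.1 kg.
Tool frame: the origin (TCP) lies between the finger pads; the fingertips stand 19 mm ahead of it and the grasp point (between the pads) is the TCP; x points along the fingers, y is the direction in which the jaws open and shut, and the axes are right-handed (so a half turn about x gives the same grasp; the last joint's range is limited). The gripper opens to 85 mm and grips with 20 to 120 N. Pads are 22 mm wide; open, the fingers measure 114 mm over their backs; the gripper's body (76 mm by 85 mm) begins 54 mm behind the grasp point. The pads swing forward as they close: fully open they stand 13 mm farther back than shut.
Start: joints at [68.48, 2.75, 5.684, 92.934, 0, 82.678], TCP at [0.129, 0.509, 0.25] pointing down, gripper open.
Joint ranges: [-166.93, 166.93], [-56.73, 111.36], [-69.38, 81.34], [-121.58, 131.49], [-85.45, 84.26], [-180, 180]. Speed limits (degrees/s): [159.86, 159.86, 180, 180, 180, 180].

### API

Orientations are given as [roll, pitch, yaw] about the fixed x, y, z axes, in that order (R = Rz(yaw) Ry(pitch) Rx(roll)).
In Python, from plant import robot gives the robot as it stands. The module is installed in compiled form; this text tells all that it offers.
- The arm moves only by the shell command python3 -m creep 'ROWS' [FORCE]. ROWS is JSON, a list of rows, each an object with "delta_pos": the shift along the tool's x, y, z scaled (see below), a list of three; "rot": the turn, a rotation vector about the tool's x, y, z scaled (see below), a list of three; "fingers": the closure, from 0 (fully open) to 1 (shut). In form: [{"delta_pos": [x, y, z], "rot": [wx, wy, wz], "fingers": fingers}, ...]. A call has 1 to 10 rows; each row shifts and turns the commanded pose from where the row before left it, along the tool's axes as they then stand; what a row does not reach is not made up. The controller multiplies each number of a shift by 0.5 m and each number of a turn by pi/4 rad. A row lasts 1/10 s, in which the tool goes at most 50 mm and 8.59 degrees, less where a joint would pass 70% of its speed; a pose out of reach is approached as far as the arm can. A call with a number of a shift or a turn outside -1 to 1 is refused whole. A call with a gripper value outside its range is refused whole. The fingers move at their own pace and stop on an object; FORCE is the grip in N (left out, the last holds). Time passes only in rows, so rows that do not move let the fingers close. It gives the time, the measured TCP pose, the force and the opening at its end, in the units of the state.
- robot.observe(): the state, without advancing time (a new reading comes with each control period).
- robot.capture(name): name is "scene" or "top" or "wrist"; returns a dict with "img" (480x640x3 uint8, red, green, blue), "depth" (480x640 float32, m along the optical axis (not along the pixel's ray), 0 where there is no reading), "fov_y" (degrees; the focal length in pixels is half the picture's height over the tangent of half this angle, whatever the lens; pixels are square), "cx", "cy" (the principal point, pixels), "rvec" (rotation vector, rad) and "tvec" (3), from world to camera coordinates, as OpenCV has them; the wrist camera has in their place "mount" (4x4, takes a point from camera to tool coordinates, whose origin is the TCP and whose axes are the tool frame's). Camera axes: x right, y down, z forward; pixel columns grow to the right and rows downward; lengths in m; the calibration is good to about 2 mm. A picture is of the moment at which its call begins: read the wrist's pose just before it.
- robot.close_job(): hands the job in, once; it reports no verdict.
The state is a dict: "time_s": time; "joint_pos": joint angles; "qd": joint speeds; "joint_efforts": joint torques, N m; "tcp_pos": TCP position; "ee_rot": TCP orientation; "ft_force": force on the tool from outside, world axes, zero at the start; "torque": the same for the moment, N m; "grip_width": opening from 0.0 (shut) to 1.0 (fully open).
Only numpy, scipy, OpenCV 4.12 (cv2) and the standard library are available. Lean on these libraries where they do the work, as an engineer would, in place of code of your own. Each camera call takes 0.05 s, during which the arm holds its last target. There are 200 camera calls.

### The job

Switch the suction over to the other pipe: with the hooked rod, first draw the slide gate that is shut all the way out to its stop, then push the one that is open all the way in. Feel for the stops and do not force the blades, keep fingers and arm off them, and mind the glass shelf and the things on the bench. When both are done, lay the rod home in its sloping stand, hook up, as you found it.

Things in the scene. Friction and masses are not known exactly. Their poses are not given: they have to be found in the camera images.
- rod: Hooked rod, 225 mm long, about 0.2 kg (varies), lying in its stand, shaft rising 25 degrees to the hook end, hook up. Axes: x along the shaft from handle to hook, z the way the hook points. Origin = middle of the handle. A 10 mm steel shaft runs from the handle to x = +170, where it bends square into the hook, a 10 mm round leg along +z that ends at z = +41. Centre of mass about x = +45.
- rod_grip (a point): middle of the rod's handle (= origin of rod). The handle is a black plastic block on the shaft's axis, 100 long (x -50..+50) x 24 wide (y) x 30 high (z) mm
- rod_hook (a point): the bend of the hook: where the shaft's axis meets the hook leg's axis, 170 mm ahead of the handle's middle. The inside corner of the hook is 5 mm back and 5 mm up from it; the outer nose of the bend is a ball of 5 mm radius about it
- stand: Fixed grey sloping stand of the rod. Origin on the bench under the middle of the seated handle; x level, the way the hook end points. Base plate from x = -95 to +145, 85 wide, 10 thick. Two open-topped cradles with flared walls hold the rod; between them, from 30 mm behind to 95 mm ahead of the handle's middle, the rod is free all round, with about 60 mm of air below the handle
- stand_seat (a point): fixed point, 85 mm above the bench, where the handle's middle is when the rod lies home. The rear cradle is a channel under the last 20 mm of the handle, with an end stop behind it; about 4 mm free on either side at its floor; walls about 20 mm high
- stand_hook (a point): fixed point, 157 mm above the bench, where the bend of the hook is when the rod lies home. The front cradle is a notch under the shaft, 65 mm back from here; about 5 mm free on either side at its floor; walls about 20 mm high
- station: Fixed clear glass shelf before two upright 60 mm pipes, each with a slide gate. Origin on the bench midway between the pipes (x 0, y +-105); x points away from the robot, y along the shelf. Glass: x -235 (front edge) to -60, y +-240, underside 280 mm above the bench, 10 thick; 16 mm legs at x -223 and -70, y +-232. A gripper held upright hits the glass; one leaning back towards the robot clears it
- shut_blade (a joint): travel (m) of the blade that starts pushed in: 0 = fully in (shut), 0.065 = drawn out to its stop (open); starts 0 to 0.006. It slides level, outwards along -x of station, with about 4 N of dry drag and a firm stop at either end, and stays where left. It is on the left or the right pipe
- open_blade (a joint): travel (m) of the other blade, which starts drawn out: 0 = fully in (shut), 0.065 = fully out; starts 0.045 to 0.065. Same make
- shut_bar (a point): centre of the pull bar of the blade that starts shut, 225 mm above the bench. The pull is a level steel D: the bar, 76 wide (station y) x 14 high x 8 thick (station x), with an opening behind it, towards the pipe, 60 wide x 40 mm, clear through from below to above. The gate housing (110 x 106, 24 high) begins 47 mm behind the bar's centre when shut
- open_bar (a point): centre of the pull bar of the blade that starts open, same make and height
- jar_a: loose stock jar with cream cap, diameter 52, 68 high, standing low under the front of the shelf between the gates; origin under its base, as for all bystanders; leave it be
- jar_b: loose small jar, diameter 40, 52 high, on the left of the bench; leave it be
- jar_c: loose small jar, diameter 40, 52 high, right of the gates; leave it be
- cast: loose plaster dental cast, 56 x 62 x 33 mm; leave it be
- palette: loose dark mixing palette, 170 x 240 x 16 mm, at the right; leave it be
- bowl: loose black mixing bowl, 96 mm across, 50 high; leave it be
- spatula: loose spatula, 170 mm long, lying on the bench; leave it be

How it is judged (in metres and radians):
On the way, in this order (a step that is already met when the one before it is completed fails the run):
1. the gate that was shut is drawn fully out (at least 63 of its 65 mm) (value of joint shut_blade above 0.063 m), for 0.2 s.
2. the gate that was open is pushed fully in (within 2 mm of shut) (value of joint open_blade below 0.002 m), for 0.2 s.
At the end, for the whole second after the job is handed in: the gate that was shut stands drawn out at least 63 of 65 mm, the one that was open is within 2 mm of fully in, and the rod lies still in its stand, handle middle and hook bend each within 15 mm of where they were seated, hook pointing up (value of joint shut_blade above 0.063 m and value of joint open_blade below 0.002 m and distance between rod_grip and stand_seat below 0.015 m and distance between rod_hook and stand_hook below 0.015 m and angle between rod's own z axis and vertical below 0.65 rad and linear speed of rod below 0.02 m/s); the robot touches nothing.
It fails at once if a finger or the arm, instead of the rod, pushes on a blade or its pull bar (over 1 N) (contact force between any of the fingers, the arm and shut_blade above 1 N or contact force between any of the fingers, the arm and open_blade above 1 N).
It fails at once if a blade is forced: the rod presses on it with more than 25 N (contact force between rod and shut_blade above 25 N or contact force between rod and open_blade above 25 N).
It fails at once if the shelf, its legs or the pipes are knocked (over 15 N) (contact force between station and anything else above 15 N).
It fails at once if a bystander is moved more than 30 mm (distance of any of jar_a, jar_b, jar_c, cast, palette, bowl, spatula from where it was at the start of the episode above 0.03 m).
It also fails if it takes over 69 s, if anything falls off the work surface, if the arm or the gripper's body presses on something with over 40 N, if the wrist force passes 120 N, or if a joint passes its speed limit or range.

## Working session

There is one attempt and no reset: what is moved stays moved. The work goes in short steps, Python scripts to look and compute and a shell command to move; the robot and the scene stay as the last step left them, time stands still between calls to the robot, and variables do not carry over. Pictures are saved under pics/ and viewed, about 8 in all and at most 12, crops included, and the job is handed in when it is done.

```bash
mkdir -p pics; cat > h.py <<'E'
import numpy as np, cv2
from plant import robot
from scipy.spatial.transform import Rotation as R
def cam(n):
    o=robot.observe(); c=robot.capture(n)
    f=240/np.tan(np.radians(c['fov_y'])/2)
    if n=='wrist':
        T=np.eye(4);T[:3,:3]=R.from_euler('xyz',o['ee_rot'],degrees=True).as_matrix();T[:3,3]=o['tcp_pos'];M=T@np.array(c['mount'])
    else:
        M=np.eye(4);r=cv2.Rodrigues(np.array(c['rvec'],float))[0];M[:3,:3]=r.T;M[:3,3]=-r.T@np.array(c['tvec'],float)
    c.update(f=f,M=M); return c
def ray(c,u,v):
    d=c['M'][:3,:3]@np.array([(u-c['cx'])/c['f'],(v-c['cy'])/c['f'],1]); return c['M'][:3,3],d
def onz(c,u,v,z):
    o,d=ray(c,u,v); return o+d*(z-o[2])/d[2]
def cloud(c):
    v,u=np.mgrid[:480,:640]; z=c['depth']
    P=np.stack([(u-c['cx'])/c['f']*z,(v-c['cy'])/c['f']*z,z],-1)
    return P@c['M'][:3,:3].T+c['M'][:3,3]
def proj(c,p):
    q=c['M'][:3,:3].T@(np.array(p)-c['M'][:3,3]); return c['cx']+c['f']*q[0]/q[2],c['cy']+c['f']*q[1]/q[2]
def save(c,n): cv2.imwrite('pics/'+n,c['img'][:,:,::-1])
E
python3 - <<'E'
from h import *
import pickle
print(robot.observe())
for n in ('scene','top'):
    c=cam(n); save(c,n+'0.png'); pickle.dump(c,open(n+'.pkl','wb')); print(n,c['f'],c['M'].round(3).tolist())
E
```

```text
{'time_s': 0.0, 'joint_pos': array([ 6.84787410e+01,  2.79302052e+00,  5.59180894e+00,  9.29347343e+01,
       -1.52047980e-03,  8.26766491e+01]), 'qd': array([ 0.01544815, -0.00736172, -0.004091  ,  0.01873682, -0.1066273 ,
        0.06656407]), 'joint_efforts': array([ 4.48536969e-05, -3.38778591e+01,  3.20016682e+01,  2.03401776e-02,
       -2.63806542e-04, -7.29744414e-06]), 'tcp_pos': array([0.12858382, 0.50841791, 0.24911768]), 'ee_rot': array([ -96.68255722,   89.86404559, -110.88046356]), 'ft_force': array([-0.3934188 , -0.37115631, -0.72754786]), 'torque': array([ 0.06189315,  0.02096817, -0.0083343 ]), 'grip_width': 0.9997404610374907}
scene 530.4757283206717 [[0.694, -0.527, 0.491, 0.04], [-0.72, -0.513, 0.467, -0.496], [0.006, -0.677, -0.736, 0.958], [0.0, 0.0, 0.0, 1.0]]
top 532.9723395325727 [[-0.02, -0.984, 0.177, 0.361], [-1.0, 0.016, -0.021, 0.038], [0.018, -0.178, -0.984, 1.338], [0.0, 0.0, 0.0, 1.0]]
```

View pics/scene0.png

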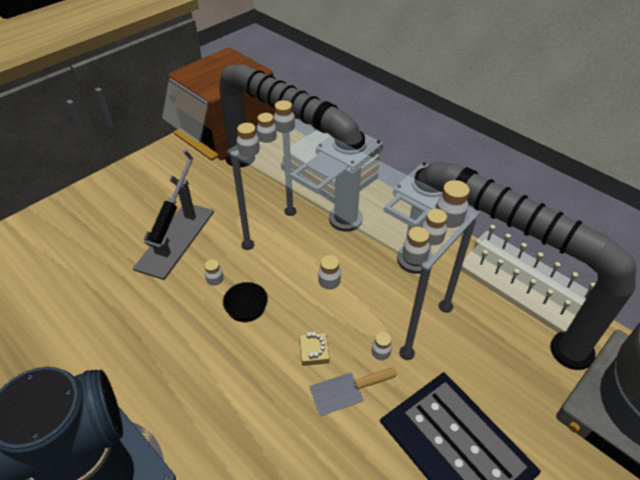

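View pics/top0.png

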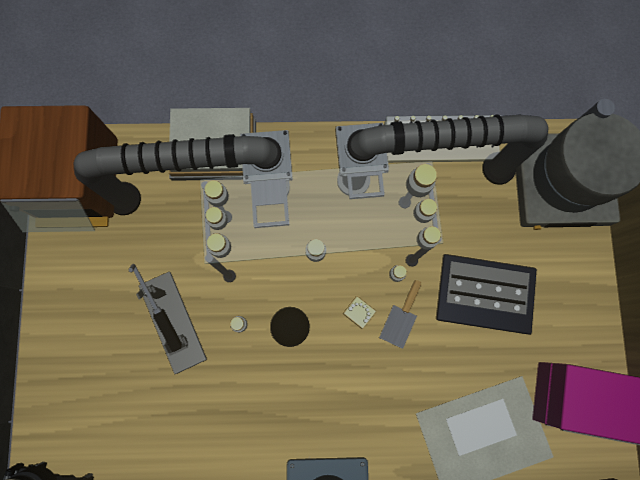

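Top view: the left gate (bar ~(271,222)) is drawn out and the right one (bar ~(367,193)) is shut. The rod is in its stand at left, hook at ~(132,267), handle ~(168,330).

```bash
python3 - <<'E'
from h import *
import pickle
t=pickle.load(open('top.pkl','rb'));s=pickle.load(open('scene.pkl','rb'))
for n,c,L in (('top',t,[('footL',230,277,0),('footR',412,260,0),('barL',271,222,.225),('barR',367,193,.225),('hook',132,267,.157),('grip',168,330,.085)]),('scene',s,[('fL',248,245,0),('fR',407,353,0),('bL',291,211,0),('bR',446,307,0)])):
    for k,u,v,z in L: print(n,k,onz(c,u,v,z).round(3))
P=cloud(t)
for k,u,v in (('hook',132,267),('grip',168,330),('barL',271,222),('barR',367,193)): print(k,P[v,u].round(3))
P=cloud(s)
# black handle in the scene: points with height .05-.13 near stand
m=(P[...,2]>.05)&(P[...,2]<.2)&(s['img'].max(-1)<45)
mm=np.zeros_like(m);mm[150:260,130:210]=1
Q=P[m&mm];print(len(Q),Q.mean(0).round(3),Q.min(0).round(3),Q.max(0).round(3))
a=cv2.resize(t['img'][150:270,195:445],None,fx=3.2,fy=3.2,interpolation=3)
b=cv2.resize(s['img'][110:260,130:330],None,fx=3,fy=3,interpolation=3)
d=cv2.resize(t['img'][255:385,110:220],None,fx=3.4,fy=3.4,interpolation=3)
# station edges
cv2.imwrite('pics/a.png',a[:,:,::-1]);
H=450;d=cv2.resize(d,(int(d.shape[1]*H/d.shape[0]),H));b=b[:H]
w=np.hstack([b,d]);print(b.shape,d.shape);w=w[:,:1000]
cv2.imwrite('pics/b.png',cv2.resize(w,None,fx=.8,fy=.8)[:,:,::-1])
E
```

```text
top footL [0.533 0.235 0.   ]
top footR [ 0.568 -0.227  0.   ]
top barL [0.621 0.116 0.225]
top barR [ 0.682 -0.092  0.225]
top hook [0.539 0.43  0.157]
top grip [0.401 0.364 0.085]
scene fL [ 0.539  0.233 -0.   ]
scene fR [ 0.571 -0.229  0.   ]
scene bL [0.694 0.244 0.   ]
scene bR [ 0.723 -0.22   0.   ]
hook [0.535 0.421 0.183]
grip [0.361 0.038 1.338]
barL [0.606 0.111 0.288]
barR [ 0.663 -0.084  0.291]
824 [0.422 0.366 0.09 ] [0.354 0.322 0.051] [0.54  0.42  0.187]
(450, 600, 3) (450, 380, 3)
```

View pics/a.png

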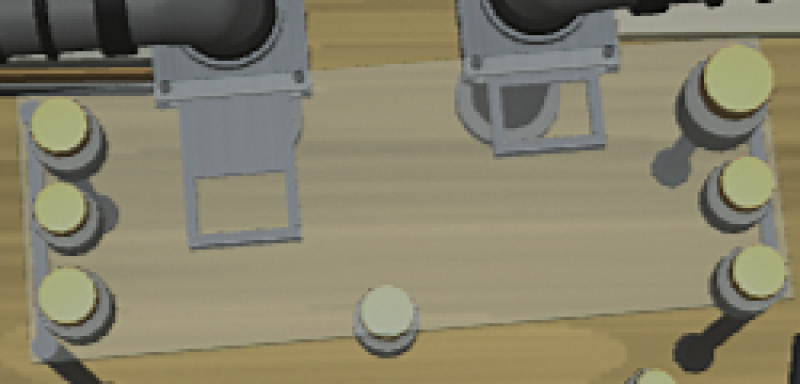

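View pics/b.png

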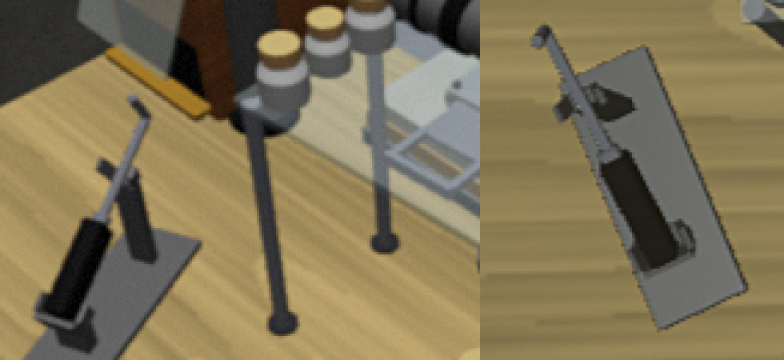

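Crops: right gate bar at ~(549,146) of the crop (shut), left bar at ~(246,240) (drawn out), jar_a low in the middle. Stand base corners are visible at (646,45), (748,290), (658,328), with the rod lying hook-up.

```bash
cat >> h.py <<'E'
def tgt(yaw,lean,flip=1):
    y=np.radians(yaw);l=np.radians(lean);u=np.array([np.cos(y),np.sin(y),0])
    a=np.sin(l)*u+np.array([0,0,-np.cos(l)]); b=flip*np.array([-np.sin(y),np.cos(y),0])
    return np.stack([a,b,np.cross(a,b)],1)
def now():
    o=robot.observe(); return np.array(o['tcp_pos']),R.from_euler('xyz',o['ee_rot'],degrees=True).as_matrix(),o
def rel(p,M,rotfirst=True):
    """turn first (rot units), then shift in turned axes (units)"""
    P,C,o=now(); w=R.from_matrix(C.T@M).as_rotvec()/(np.pi/4)
    d=(M.T@(np.array(p)-P))/.5
    print('rot',w.round(3),'rows',np.ceil(np.linalg.norm(w)*45/8.59),'| shift',d.round(4),'| shift in present axes',((C.T@(np.array(p)-P))/.5).round(4))
E
python3 - <<'E'
from h import *
import pickle
t=pickle.load(open('top.pkl','rb'))
fr,rr,rl=[onz(t,u,v,.01)[:2] for u,v in((170,271.2),(206.8,359.7),(174.3,373.5))]
print('plate',fr,rr,rl,np.linalg.norm(fr-rr),np.linalg.norm(rr-rl))
u=(fr-rr)/np.linalg.norm(fr-rr);n=np.array([-u[1],u[0]])
o=(fr-145e-3*u+42.5e-3*n+rr+95e-3*u+42.5e-3*n+rl+95e-3*u-42.5e-3*n)/3
yaw=np.degrees(np.arctan2(u[1],u[0]));print('stand',o,yaw,'hook',o+.154*u, 'top-view grip',onz(t,166,330,.097))
for k,U,V in (('L',271.9,225),('R',366.6,195.6)):
    p=onz(t,U,V,.231); c=np.radians(3.9);d=p[:2]-[.776,.018];print('bar',k,p,'station',d@[np.cos(c),np.sin(c)],d@[-np.sin(c),np.cos(c)])
P,C,_=now();print('toolaxes',C.round(2).tolist())
g=np.array([*(o+.01*u*.906),.089])
for f in(1,-1):
    M=tgt(yaw,45,f); rel(g-.13*M[:,0],M)
print(g)
E
```

```text
plate [0.54891997 0.38338864] [0.33021987 0.28794342] [0.29911492 0.3656744 ] 0.23862003952139352 0.08372349185633282
stand [0.40083289 0.36465268] 23.577447629932216 hook [0.54197701 0.42625088] top-view grip [0.40078381 0.36587359 0.097     ]
bar L [0.61285372 0.1134462  0.231     ] station -0.1562766753683533 0.10632161183111181
bar R [ 0.67445609 -0.09037415  0.231     ] station -0.10867986431916854 -0.10121664994085303
toolaxes [[-0.0, 0.25, 0.97], [-0.0, 0.97, -0.25], [-1.0, -0.0, -0.0]]
rot [-0.794 -0.964  0.332] rows 7.0 | shift [ 0.2509 -0.4815  0.0577] | shift in present axes [ 0.137  -0.2466  0.4675]
rot [2.956 0.422 1.226] rows 17.0 | shift [ 0.2509  0.4815 -0.0577] | shift in present axes [ 0.137  -0.2466  0.4675]
[0.40913656 0.36827657 0.089     ]
```

```bash
python3 -m creep '[{"delta_pos":[0,0,0],"rot":[-0.1134,-0.1377,0.0474],"fingers":0},{"delta_pos":[0,0,0],"rot":[-0.1134,-0.1377,0.0474],"fingers":0},{"delta_pos":[0,0,0],"rot":[-0.1134,-0.1377,0.0474],"fingers":0},{"delta_pos":[0,0,0],"rot":[-0.1134,-0.1377,0.0474],"fingers":0},{"delta_pos":[0,0,0],"rot":[-0.1134,-0.1377,0.0474],"fingers":0},{"delta_pos":[0,0,0],"rot":[-0.1134,-0.1377,0.0474],"fingers":0},{"delta_pos":[0,0,0],"rot":[-0.1134,-0.1377,0.0474],"fingers":0}]' 
python3 -m creep '[{"delta_pos":[0,-0.08,0.01],"rot":[0,0,0],"fingers":0},{"delta_pos":[0,-0.08,0.01],"rot":[0,0,0],"fingers":0},{"delta_pos":[0,-0.08,0.01],"rot":[0,0,0],"fingers":0},{"delta_pos":[0,-0.08,0.01],"rot":[0,0,0],"fingers":0},{"delta_pos":[0,-0.08,0.01],"rot":[0,0,0],"fingers":0},{"delta_pos":[0.08,-0.08,0.008],"rot":[0,0,0],"fingers":0},{"delta_pos":[0.08,0,0],"rot":[0,0,0],"fingers":0},{"delta_pos":[0.09,0,0],"rot":[0,0,0],"fingers":0},{"delta_pos":[0,0,0],"rot":[0,0,0],"fingers":0},{"delta_pos":[0,0,0],"rot":[0,0,0],"fingers":0}]'
python3 - <<'E'
from h import *
c=cam('wrist'); save(c,'w1.png'); print(c['depth'][100:400:60,200:500:60].round(2))
g=[.409,.368,.089];M=tgt(23.6,45);rel(np.array(g)-.13*M[:,0],M);rel(g,M)
for p in ([.401,.365,.085],[.542,.426,.157]): print(proj(c,p))
E
```

```text
time_s: 0.8
tcp_pos: [0.1283, 0.509, 0.2502]
ee_rot: [-0.0, 44.7, 23.8]
ft_force: [0.3, -0.0, -0.1]
grip_width: 1.001
time_s: 1.8
tcp_pos: [0.3205, 0.3424, 0.1841]
ee_rot: [-0.5, 45.5, 22.8]
ft_force: [0.1, 1.3, -0.2]
grip_width: 1.002
[[0.27 0.25 0.26 0.27 0.27]
 [0.33 0.33 0.23 0.33 0.33]
 [0.44 0.44 0.25 0.43 0.43]
 [0.59 0.64 0.28 0.63 0.63]
 [0.12 2.13 0.35 0.53 0.13]]
rot [-0.002 -0.007  0.009] rows 1.0 | shift [ 0.0066 -0.0259 -0.0095] | shift in present axes [ 0.0068 -0.0258 -0.0095]
rot [-0.002 -0.007  0.009] rows 1.0 | shift [ 0.2666 -0.0259 -0.0095] | shift in present axes [ 0.2668 -0.024  -0.008 ]
(np.float64(311.7927056113048), np.float64(221.15992239284395))
(np.float64(315.8715399148175), np.float64(352.06543320960753))
```

View pics/w1.png

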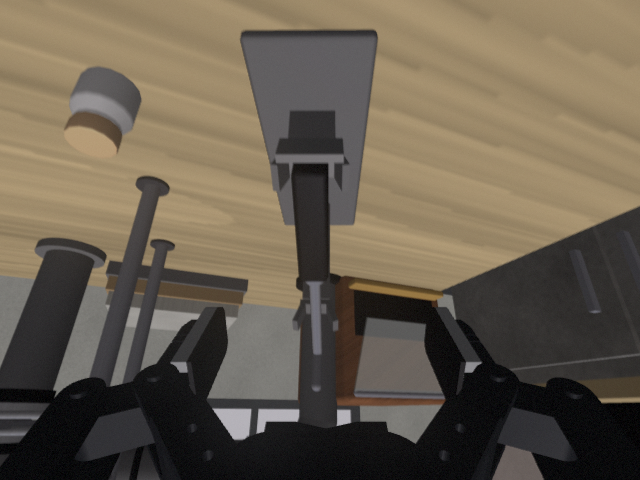

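The wrist picture shows the handle centred at ~(312,222), exactly where predicted (312,221), and the hook end at ~(317,385). I'll go in and grip.

```bash
python3 -m creep '[{"delta_pos":[0.03,-0.026,-0.009],"rot":[0,0,0],"fingers":0},{"delta_pos":[0.04,0,0],"rot":[0,0,0],"fingers":0},{"delta_pos":[0.04,0,0],"rot":[0,0,0],"fingers":0},{"delta_pos":[0.04,0,0],"rot":[0,0,0],"fingers":0},{"delta_pos":[0.04,0,0],"rot":[0,0,0],"fingers":0},{"delta_pos":[0.04,0,0],"rot":[0,0,0],"fingers":0},{"delta_pos":[0.03,0,0],"rot":[0,0,0],"fingers":0},{"delta_pos":[0.007,0,0],"rot":[0,0,0],"fingers":0},{"delta_pos":[0,0,0],"rot":[0,0,0],"fingers":0}]'
python3 - <<'E'
from h import *
g=[.409,.368,.089];M=tgt(23.6,45);rel(g,M)
E
```

```text
time_s: 2.75
tcp_pos: [0.4093, 0.3683, 0.0902]
ee_rot: [-0.2, 45.2, 23.2]
ft_force: [0.2, 0.3, -0.3]
grip_width: 1.001
rot [-0.001 -0.004  0.007] rows 1.0 | shift [ 0.0012 -0.0004 -0.0023] | shift in present axes [ 0.0012 -0.0004 -0.0023]
```

```bash
python3 -m creep '[{"delta_pos":[0,0,0],"rot":[0,0,0],"fingers":1},{"delta_pos":[0,0,0],"rot":[0,0,0],"fingers":1},{"delta_pos":[0,0,0],"rot":[0,0,0],"fingers":1},{"delta_pos":[0,0,0],"rot":[0,0,0],"fingers":1},{"delta_pos":[0,0,0],"rot":[0,0,0],"fingers":1},{"delta_pos":[0,0,0],"rot":[0,0,0],"fingers":1},{"delta_pos":[0,0,0],"rot":[0,0,0],"fingers":1},{"delta_pos":[0,0,0],"rot":[0,0,0],"fingers":1},{"delta_pos":[0,0,0],"rot":[0,0,0],"fingers":1},{"delta_pos":[0,0,0],"rot":[0,0,0],"fingers":1}]' 50
python3 - <<'E'
from h import *
P,C,o=now();print(P,o['ee_rot'],o['ft_force'],o['torque'])
print('up 70mm:',C.T@[0,0,.07]/.5)
E
```

```text
time_s: 3.75
tcp_pos: [0.4094, 0.3675, 0.0894]
ee_rot: [-0.3, 45.2, 23.1]
ft_force: [-4.9, -3.0, 4.9]
grip_width: 0.272
[0.40939997 0.36752321 0.08939508] [-0.27152036 45.24038641 23.0871902 ] [-4.9347318  -2.96476013  4.9355163 ] [-0.37762243  0.80368655  0.00401322]
up 70mm: [-0.09940941 -0.00046716  0.09857764]
```

```bash
python3 -m creep '[{"delta_pos":[-0.01,0,0.01],"rot":[0,0,0],"fingers":1},{"delta_pos":[-0.015,0,0.015],"rot":[0,0,0],"fingers":1},{"delta_pos":[-0.025,0,0.025],"rot":[0,0,0],"fingers":1},{"delta_pos":[-0.025,0,0.025],"rot":[0,0,0],"fingers":1},{"delta_pos":[-0.025,0,0.025],"rot":[0,0,0],"fingers":1},{"delta_pos":[-0.01,0,0.01],"rot":[0,0,0],"fingers":1},{"delta_pos":[0,0,0],"rot":[0,0,0],"fingers":1},{"delta_pos":[0,0,0],"rot":[0,0,0],"fingers":1}]'
python3 - <<'E'
from h import *
c=cam('wrist'); save(c,'w2.png')
P,C,o=now();print(o['ft_force'],o['torque'])
l=np.radians(25)
# expected bend (rod tilt 25, grip offset 10mm along shaft)
u=np.array([np.cos(np.radians(23.1)),np.sin(np.radians(23.1)),0])
sh=np.cos(l)*u+np.array([0,0,np.sin(l)]);lg=-np.sin(l)*u+np.array([0,0,np.cos(l)])
b=P+.16*sh; print('expect bend px',proj(c,b),'tip',proj(c,b+.041*lg),'handle front',proj(c,P+.04*sh))
for lift in (0,.07): pass
E
```

```text
time_s: 4.55
tcp_pos: [0.4092, 0.3673, 0.1654]
ee_rot: [-0.3, 45.4, 23.0]
ft_force: [-0.2, 0.3, -1.8]
grip_width: 0.274
[-0.48644021 -1.33750921 -2.92368707] [-0.43688295  0.97657081 -0.01407054]
expect bend px (np.float64(324.6794526003998), np.float64(471.696590156911)) tip (np.float64(324.4472552451057), np.float64(549.1928722903901)) handle front (np.float64(325.4155487703626), np.float64(382.15387693036274))
```

View pics/w2.png

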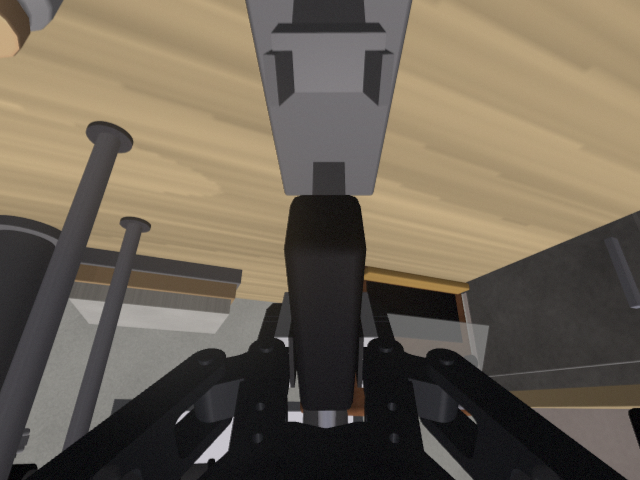

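Rod is lifted with the handle square in the fingers (handle front end at ~(325,408)), stand empty behind. Now plan the carry to the right gate.

```bash
python3 - <<'E'
from h import *
P,C,o=now();A=np.array([.32,.31,.165]);print('retract',C.T@(A-P)/.5)
M=tgt(3.9,35);w=R.from_matrix(C.T@M).as_rotvec()/(np.pi/4);print('rot',w,w/3)
for a,b in ((A,[.36,-.112,.165]),([.36,-.112,.165],[.36,-.112,.109]),([.36,-.112,.109],[.5463,-.1002,.109])): print(M.T@(np.array(b)-a)/.5)
E
```

```text
retract [-0.14686971 -0.03459804 -0.14790331]
rot [ 0.33462792  0.21116819 -0.27129003] [ 0.11154264  0.0703894  -0.09043001]
[ 0.01285375 -0.84748675  0.01835706]
[ 0.09174503  0.         -0.06424056]
[ 0.21414036 -0.00179715  0.30582413]
```

```bash
python3 -m creep '[{"delta_pos":[-0.037,-0.0087,-0.037],"rot":[0,0,0],"fingers":1},{"delta_pos":[-0.037,-0.0087,-0.037],"rot":[0,0,0],"fingers":1},{"delta_pos":[-0.037,-0.0087,-0.037],"rot":[0,0,0],"fingers":1},{"delta_pos":[-0.037,-0.0087,-0.037],"rot":[0,0,0],"fingers":1},{"delta_pos":[0,0,0],"rot":[0.0837,0.0528,-0.0678],"fingers":1},{"delta_pos":[0,0,0],"rot":[0.0837,0.0528,-0.0678],"fingers":1},{"delta_pos":[0,0,0],"rot":[0.0837,0.0528,-0.0678],"fingers":1},{"delta_pos":[0,0,0],"rot":[0.0837,0.0528,-0.0678],"fingers":1},{"delta_pos":[0,0,0],"rot":[0,0,0],"fingers":1}]'
python3 -m creep '[{"delta_pos":[0.001,-0.06,0.002],"rot":[0,0,0],"fingers":1},{"delta_pos":[0.001,-0.08,0.002],"rot":[0,0,0],"fingers":1},{"delta_pos":[0.001,-0.09,0.002],"rot":[0,0,0],"fingers":1},{"delta_pos":[0.001,-0.09,0.002],"rot":[0,0,0],"fingers":1},{"delta_pos":[0.001,-0.09,0.002],"rot":[0,0,0],"fingers":1},{"delta_pos":[0.001,-0.09,0.002],"rot":[0,0,0],"fingers":1},{"delta_pos":[0.001,-0.09,0.002],"rot":[0,0,0],"fingers":1},{"delta_pos":[0.001,-0.09,0.002],"rot":[0,0,0],"fingers":1},{"delta_pos":[0.001,-0.08,0.002],"rot":[0,0,0],"fingers":1},{"delta_pos":[0.001,-0.08,0.002],"rot":[0,0,0],"fingers":1}]'
python3 -m creep '[{"delta_pos":[0.04,0,-0.028],"rot":[0,0,0],"fingers":1},{"delta_pos":[0.04,0,-0.028],"rot":[0,0,0],"fingers":1},{"delta_pos":[0.01,0,-0.007],"rot":[0,0,0],"fingers":1},{"delta_pos":[0,0,0],"rot":[0,0,0],"fingers":1},{"delta_pos":[0,0,0],"rot":[0,0,0],"fingers":1}]'
python3 - <<'E'
from h import *
M=tgt(3.9,35);rel([.5463,-.1002,.109],M)
P,C,o=now();print(o['ft_force'])
l=np.radians(15);y=np.radians(o['ee_rot'][2]);u=np.array([np.cos(y),np.sin(y),0])
sh=np.cos(l)*u+np.array([0,0,np.sin(l)]);lg=-np.sin(l)*u+np.array([0,0,np.cos(l)]);b=P+.16*sh;print('bend',b)
ims=[]
for n in('top','scene'):
    c=cam(n);f=proj(c,b);t=proj(c,b+.041*lg);print(n,f,t,'front',proj(c,P+.04*sh))
    x,yy=int(f[0]),int(f[1]);x0=max(x-60,0);im=c['img'][yy-60:yy+60,x0:x0+120];ims.append(cv2.resize(im,(390,390),interpolation=3));print(x0,yy-60)
cv2.imwrite('pics/c.png',np.hstack(ims)[:,:,::-1])
E
```

```text
time_s: 5.5
tcp_pos: [0.3214, 0.3131, 0.166]
ee_rot: [-0.1, 55.1, 3.8]
ft_force: [-0.3, -0.2, -2.3]
grip_width: 0.273
time_s: 6.5
tcp_pos: [0.4036, -0.0781, 0.1809]
ee_rot: [-2.5, 57.9, 0.9]
ft_force: [0.1, 0.9, -2.0]
grip_width: 0.274
time_s: 7.0
tcp_pos: [0.4021, -0.0769, 0.128]
ee_rot: [-2.4, 57.9, 1.1]
ft_force: [0.8, -0.0, -1.3]
grip_width: 0.278
rot [ 0.001 -0.064  0.033] rows 1.0 | shift [ 0.1944 -0.0662  0.2112] | shift in present axes [ 0.1851 -0.0615  0.2207]
[ 0.77697252 -0.00542885 -1.31583385]
bend [ 0.55664382 -0.07391354  0.16944328]
top (np.float64(358.1926529724006), np.float64(254.4580281693877)) (np.float64(360.1107745721962), np.float64(256.2450411318168)) front (np.float64(359.62960681673746), np.float64(307.63644532195434))
298 194
scene (np.float64(349.5772772482954), np.float64(263.4026487386901)) (np.float64(346.74781008940795), np.float64(252.94890850481224)) front (np.float64(308.40416596035504), np.float64(308.57096607969464))
289 203
```

View pics/c.png

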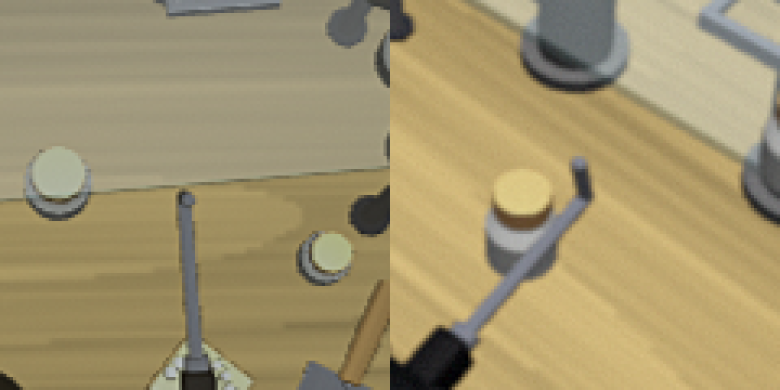

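The hook bend appears at top (355,255) and scene (349,264.5), within a few px of prediction, hook pointing up. The arm's orientation slipped ~3° during the fast crossing; I'll correct it and approach more slowly.

```bash
cat >> h.py <<'E'
C0=R.from_euler('xyz',[-.27,45.24,23.09],degrees=True).as_matrix()
_u=np.array([np.cos(np.radians(23.1)),np.sin(np.radians(23.1)),0]);_z=np.array([0,0,1.])
_c,_s=np.cos(np.radians(25)),np.sin(np.radians(25))
SH=C0.T@(_c*_u+_s*_z); LG=C0.T@(-_s*_u+_c*_z)
def bend():
    P,C,o=now(); return P+.16*C@SH,C@SH,C@LG,o
def st(p,yaw=3.9):
    c=np.radians(yaw);d=np.array(p)[:2]-[.776,.018];return d@[np.cos(c),np.sin(c)],d@[-np.sin(c),np.cos(c)]
def rep():
    b,s,l,o=bend();print('bend',b.round(4),'station',np.round(st(b),4),'tilt',np.degrees(np.arcsin(s[2])).round(1),'yaw',np.degrees(np.arctan2(s[1],s[0])).round(1),'tip z',(b+.041*l)[2].round(3),'F',o['ft_force'].round(1),'T',o['torque'].round(2),'t',o['time_s']); return b
E
python3 -m creep '[{"delta_pos":[0,0,0],"rot":[0,-0.064,0.033],"fingers":1},{"delta_pos":[0,0,0],"rot":[0,0,0],"fingers":1}]'
python3 - <<'E'
from h import *
rep();M=tgt(3.9,35);rel([.42,-.108,.109],M);print(M.T@np.array([.1263,.0078,0])/.5)
E
```

```text
time_s: 7.3
tcp_pos: [0.4017, -0.0773, 0.1278]
ee_rot: [0.0, 55.1, 3.8]
ft_force: [0.9, -1.1, -2.3]
grip_width: 0.276
bend [ 0.5558 -0.0677  0.1697] station [-0.2255 -0.0705] tilt 15.2 yaw 3.6 tip z 0.209 F [ 0.9 -1.1 -2.3] T [-0.09  0.93 -0.06] t 7.3
rot [-0.001 -0.001  0.001] rows 1.0 | shift [ 0.0494 -0.0637  0.005 ] | shift in present axes [ 0.0495 -0.0637  0.0051]
[ 0.14515848 -0.00161679  0.20730779]
```

```bash
python3 -m creep '[{"delta_pos":[0.025,-0.032,0.0025],"rot":[0,0,0],"fingers":1},{"delta_pos":[0.025,-0.032,0.0025],"rot":[0,0,0],"fingers":1},{"delta_pos":[0,0,0],"rot":[0,0,0],"fingers":1},{"delta_pos":[0.029,0,0.041],"rot":[0,0,0],"fingers":1},{"delta_pos":[0.029,0,0.041],"rot":[0,0,0],"fingers":1},{"delta_pos":[0.029,0,0.041],"rot":[0,0,0],"fingers":1},{"delta_pos":[0.029,0,0.041],"rot":[0,0,0],"fingers":1},{"delta_pos":[0.029,0,0.041],"rot":[0,0,0],"fingers":1},{"delta_pos":[0,0,0],"rot":[0,0,0],"fingers":1},{"delta_pos":[0,0,0],"rot":[0,0,0],"fingers":1}]'
python3 - <<'E'
from h import *
b=rep();M=tgt(3.9,35);rel([.5463,-.1002,.109],M)
ims=[]
P,C,_=now()
for n in('top','scene'):
    c=cam(n);f=proj(c,b);print(n,f,'tip',proj(c,b+.041*C@LG))
    x,yy=int(f[0]),int(f[1]);x0=x-60;im=c['img'][yy-60:yy+60,x0:x0+120];ims.append(cv2.resize(im,(390,390),interpolation=3));print(x0,yy-60)
cv2.imwrite('pics/d.png',np.hstack(ims)[:,:,::-1])
E
```

```text
time_s: 8.3
tcp_pos: [0.5455, -0.0984, 0.1074]
ee_rot: [0.2, 55.2, 4.1]
ft_force: [-0.9, 0.2, -2.9]
grip_width: 0.273
bend [ 0.6997 -0.0886  0.1489] station [-0.0834 -0.1011] tilt 15.1 yaw 3.7 tip z 0.189 F [-0.9  0.2 -2.9] T [-0.07  0.88  0.01] t 8.3
rot [-0.    -0.004 -0.002] rows 1.0 | shift [-0.0019 -0.0036  0.003 ] | shift in present axes [-0.0019 -0.0036  0.003 ]
top (np.float64(361.6795542001763), np.float64(194.86302758761877)) tip (np.float64(363.93714430237674), np.float64(194.53713423717886))
301 134
scene (np.float64(400.200286235673), np.float64(235.9669628699939)) tip (np.float64(399.45377571036465), np.float64(225.56403383902136))
340 175
```

View pics/d.png

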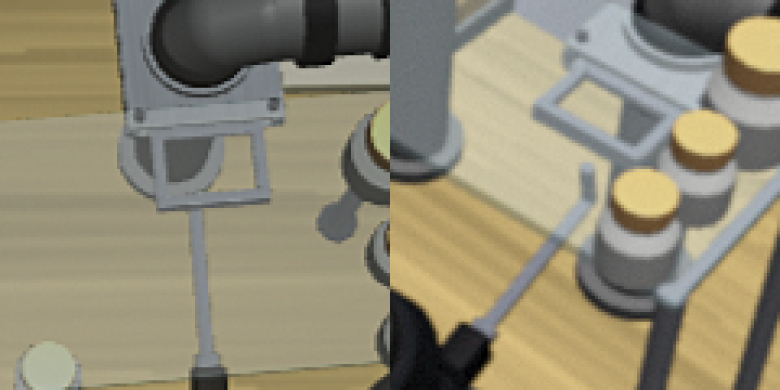

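Hook tip at scene (400.6,225.8), as predicted (399.5,225.6); it sits below the D, laterally centred. Another 6 mm forward for clearance, then up 57 mm.

```bash
python3 -m creep '[{"delta_pos":[0.007,0,0.01],"rot":[0,0,0],"fingers":1},{"delta_pos":[-0.015,0,0.011],"rot":[0,0,0],"fingers":1},{"delta_pos":[-0.015,0,0.011],"rot":[0,0,0],"fingers":1},{"delta_pos":[-0.015,0,0.011],"rot":[0,0,0],"fingers":1},{"delta_pos":[-0.016,0,0.011],"rot":[0,0,0],"fingers":1},{"delta_pos":[-0.016,0,0.011],"rot":[0,0,0],"fingers":1},{"delta_pos":[-0.016,0,0.011],"rot":[0,0,0],"fingers":1},{"delta_pos":[0,0,0],"rot":[0,0,0],"fingers":1},{"delta_pos":[0,0,0],"rot":[0,0,0],"fingers":1}]'
python3 - <<'E'
from h import *
b=rep()
E
```

```text
time_s: 9.3
tcp_pos: [0.552, -0.0991, 0.1645]
ee_rot: [0.1, 55.1, 3.9]
ft_force: [-0.8, -0.3, -2.7]
grip_width: 0.271
bend [ 0.7062 -0.0895  0.2063] station [-0.077  -0.1025] tilt 15.1 yaw 3.6 tip z 0.246 F [-0.8 -0.3 -2.7] T [-0.12  0.89  0.03] t 9.3
```

```bash
python3 -m creep '[{"delta_pos":[-0.008,0,-0.0115],"rot":[0,0,0],"fingers":1},{"delta_pos":[-0.008,0,-0.0115],"rot":[0,0,0],"fingers":1},{"delta_pos":[-0.006,0,-0.0086],"rot":[0,0,0],"fingers":1},{"delta_pos":[-0.004,0,-0.0057],"rot":[0,0,0],"fingers":1},{"delta_pos":[-0.004,0,-0.0057],"rot":[0,0,0],"fingers":1},{"delta_pos":[0,0,0],"rot":[0,0,0],"fingers":1}]'
python3 - <<'E'
from h import *
b=rep()
E
python3 -m creep '[{"delta_pos":[-0.006,0,-0.0086],"rot":[0,0,0],"fingers":1},{"delta_pos":[-0.006,0,-0.0086],"rot":[0,0,0],"fingers":1},{"delta_pos":[-0.006,0,-0.0086],"rot":[0,0,0],"fingers":1},{"delta_pos":[-0.006,0,-0.0086],"rot":[0,0,0],"fingers":1},{"delta_pos":[0,0,0],"rot":[0,0,0],"fingers":1}]'
python3 - <<'E'
from h import *
b=rep()
E
```

```text
time_s: 9.9
tcp_pos: [0.5253, -0.1009, 0.164]
ee_rot: [0.1, 55.1, 3.9]
ft_force: [1.3, -0.0, -1.5]
grip_width: 0.273
bend [ 0.6795 -0.0913  0.2057] station [-0.1037 -0.1025] tilt 15.1 yaw 3.6 tip z 0.245 F [ 1.3 -0.  -1.5] T [0.04 0.82 0.13] t 9.9
time_s: 10.4
tcp_pos: [0.5042, -0.1023, 0.1641]
ee_rot: [0.1, 55.1, 3.9]
ft_force: [2.2, -0.2, -2.3]
grip_width: 0.277
bend [ 0.6584 -0.0928  0.2058] station [-0.1249 -0.1025] tilt 15.1 yaw 3.5 tip z 0.245 F [ 2.2 -0.2 -2.3] T [-0.01  0.78  0.1 ] t 10.4
```

```bash
python3 -m creep '[{"delta_pos":[-0.005,0,-0.0072],"rot":[0,0,0],"fingers":1},{"delta_pos":[-0.005,0,-0.0072],"rot":[0,0,0],"fingers":1},{"delta_pos":[-0.005,0,-0.0072],"rot":[0,0,0],"fingers":1},{"delta_pos":[-0.003,0,-0.0043],"rot":[0,0,0],"fingers":1},{"delta_pos":[0,0,0],"rot":[0,0,0],"fingers":1}]'
python3 - <<'E'
from h import *
b=rep()
c=cam('top');save(c,'pull.png')
E
python3 -m creep '[{"delta_pos":[-0.0023,0,-0.0033],"rot":[0,0,0],"fingers":1},{"delta_pos":[-0.0023,0,-0.0033],"rot":[0,0,0],"fingers":1},{"delta_pos":[0,0,0],"rot":[0,0,0],"fingers":1}]'
python3 - <<'E'
from h import *
b=rep()
E
```

```text
time_s: 10.9
tcp_pos: [0.4888, -0.1034, 0.1641]
ee_rot: [0.1, 55.1, 3.9]
ft_force: [2.5, 0.0, -2.0]
grip_width: 0.27
bend [ 0.6429 -0.0938  0.2058] station [-0.1404 -0.1025] tilt 15.1 yaw 3.6 tip z 0.245 F [ 2.5  0.  -2. ] T [-0.02  0.53 -0.01] t 10.9
time_s: 11.25
tcp_pos: [0.485, -0.1036, 0.1641]
ee_rot: [0.1, 55.1, 3.9]
ft_force: [3.0, 0.9, -1.9]
grip_width: 0.274
bend [ 0.6391 -0.094   0.2059] station [-0.1442 -0.1024] tilt 15.1 yaw 3.6 tip z 0.245 F [ 3.   0.9 -1.9] T [-0.    0.4  -0.02] t 11.25
```

```bash
for k in 1 2; do python3 -m creep '[{"delta_pos":[-0.0012,0,-0.0016],"rot":[0,0,0],"fingers":1},{"delta_pos":[-0.0012,0,-0.0016],"rot":[0,0,0],"fingers":1}]' | grep -E "force|tcp"; python3 -c "
from h import *
rep()"; done
```

```text
tcp_pos: [0.4831, -0.1037, 0.1642]
ft_force: [4.5, -0.0, -1.2]
bend [ 0.6373 -0.0941  0.206 ] station [-0.146  -0.1024] tilt 15.1 yaw 3.6 tip z 0.246 F [ 4.5 -0.  -1.2] T [-0.12  0.35 -0.13] t 11.45
tcp_pos: [0.4811, -0.1038, 0.1642]
ft_force: [3.7, -0.1, -1.5]
bend [ 0.6352 -0.0942  0.206 ] station [-0.1481 -0.1023] tilt 15.1 yaw 3.6 tip z 0.246 F [ 3.7 -0.1 -1.5] T [-0.05  0.39 -0.13] t 11.65
```

```bash
python3 -m creep '[{"delta_pos":[-0.0012,0,-0.0016],"rot":[0,0,0],"fingers":1},{"delta_pos":[0,0,0],"rot":[0,0,0],"fingers":1}]' | grep -E "force"; python3 -m creep '[{"delta_pos":[-0.0012,0,-0.0016],"rot":[0,0,0],"fingers":1},{"delta_pos":[0,0,0],"rot":[0,0,0],"fingers":1}]' | grep -E "force|tcp"; python3 -c "
from h import *
rep()
c=cam('top')
import cv2
im=cv2.resize(c['img'][130:280,250:450],None,fx=3,fy=3,interpolation=3);cv2.imwrite('pics/e.png',im[:,:,::-1])"
```

```text
ft_force: [4.1, 0.3, -0.4]
tcp_pos: [0.479, -0.1039, 0.1642]
ft_force: [3.2, 0.6, -1.2]
bend [ 0.6332 -0.0943  0.2059] station [-0.1501 -0.1024] tilt 15.1 yaw 3.6 tip z 0.245 F [ 3.2  0.6 -1.2] T [-0.06  0.42 -0.08] t 12.05
```

View pics/e.png

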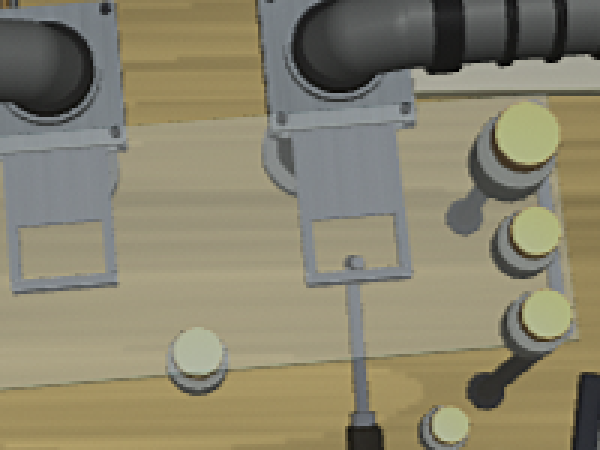

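Picture: hook tip at (355,262) sits against the inside of the bar (y≈277), and the right blade is drawn out a long way. Continue feeling for the stop.

```bash
python3 -c "
from h import *
import pickle
t=pickle.load(open('top.pkl','rb'));p=onz(t,369.3,222.3,.231);print(p,st(p))"
for k in 1 2 3; do :; done
python3 -m creep '[{"delta_pos":[-0.0012,0,-0.0016],"rot":[0,0,0],"fingers":1},{"delta_pos":[0,0,0],"rot":[0,0,0],"fingers":1}]' | grep -E "force"; python3 -m creep '[{"delta_pos":[-0.0012,0,-0.0016],"rot":[0,0,0],"fingers":1},{"delta_pos":[0,0,0],"rot":[0,0,0],"fingers":1}]' | grep -E "force|tcp"; python3 -c "
from h import *
rep()"
```

```text
[ 0.61545781 -0.09403224  0.231     ] (np.float64(-0.16779032516500103), np.float64(-0.1008534851950811))
ft_force: [3.6, -0.6, -1.3]
tcp_pos: [0.477, -0.1041, 0.1643]
ft_force: [3.1, 0.1, -2.2]
bend [ 0.6312 -0.0945  0.206 ] station [-0.1522 -0.1024] tilt 15.1 yaw 3.6 tip z 0.246 F [ 3.1  0.1 -2.2] T [-0.06  0.43 -0.09] t 12.5
```

```bash
python3 -m creep '[{"delta_pos":[-0.0012,0,-0.0016],"rot":[0,0,0],"fingers":1},{"delta_pos":[0,0,0],"rot":[0,0,0],"fingers":1}]' | grep -E "force"; python3 -m creep '[{"delta_pos":[-0.0006,0,-0.0008],"rot":[0,0,0],"fingers":1},{"delta_pos":[0,0,0],"rot":[0,0,0],"fingers":1}]' | grep -E "force|tcp"; python3 -c "
from h import *
rep()"
```

```text
ft_force: [5.2, -0.6, -2.5]
tcp_pos: [0.476, -0.1041, 0.1648]
ft_force: [5.9, -0.4, -2.2]
bend [ 0.6301 -0.0943  0.2067] station [-0.1532 -0.1021] tilt 15.2 yaw 3.6 tip z 0.246 F [ 5.9 -0.4 -2.2] T [-0.02  0.25 -0.1 ] t 12.9
```

```bash
python3 -m creep '[{"delta_pos":[-0.0012,0,-0.0016],"rot":[0,0,0],"fingers":1},{"delta_pos":[0,0,0],"rot":[0,0,0],"fingers":1}]' | grep -E "force"; python3 -c "
from h import *
rep()"
```

```text
ft_force: [7.8, 0.3, -1.8]
bend [ 0.6296 -0.0942  0.2078] station [-0.1537 -0.102 ] tilt 15.3 yaw 3.7 tip z 0.247 F [ 7.8  0.3 -1.8] T [-0.01 -0.01  0.06] t 13.1
```

```bash
python3 -m creep '[{"delta_pos":[-0.0012,0,-0.0016],"rot":[0,0,0],"fingers":1},{"delta_pos":[0,0,0],"rot":[0,0,0],"fingers":1},{"delta_pos":[0,0,0],"rot":[0,0,0],"fingers":1}]' | grep -E "force"; python3 -c "
from h import *
rep()
c=cam('top')
a=c['img'][130:280,195:445];cv2.imwrite('pics/f.png',cv2.resize(a,None,fx=3.2,fy=3.2,interpolation=3)[:,:,::-1])"
```

```text
ft_force: [9.5, 0.6, -0.5]
bend [ 0.6291 -0.094   0.2088] station [-0.1542 -0.1018] tilt 15.4 yaw 3.7 tip z 0.248 F [ 9.5  0.6 -0.5] T [ 0.05 -0.22  0.01] t 13.4
```

View pics/f.png

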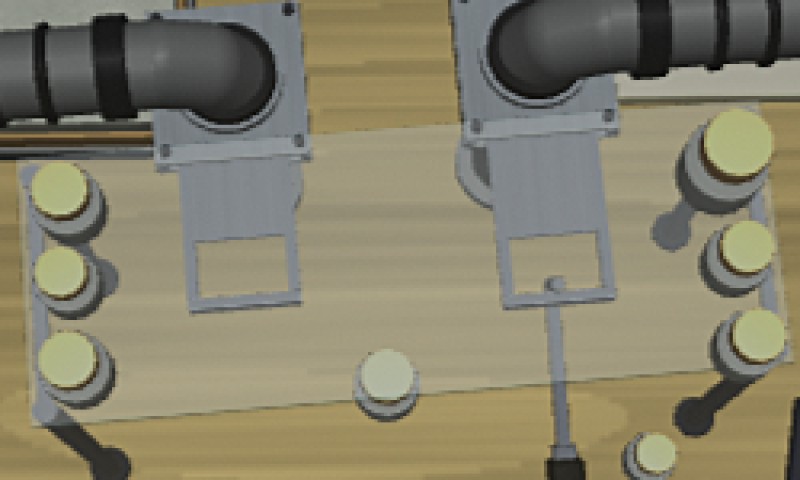

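Picture: right bar now at (559,300), further from its housing than the left one (303 vs housing 165), and the force rises with almost no more motion: the stop. Unhook: forward 13 mm, down 60 mm, check.

```bash
python3 -m creep '[{"delta_pos":[0.005,0,0.0071],"rot":[0,0,0],"fingers":1},{"delta_pos":[0.005,0,0.0071],"rot":[0,0,0],"fingers":1},{"delta_pos":[0.005,0,0.0071],"rot":[0,0,0],"fingers":1},{"delta_pos":[0,0,0],"rot":[0,0,0],"fingers":1}]' | grep force; python3 -c "
from h import *
rep()"
```

```text
ft_force: [-0.8, 0.0, -2.2]
bend [ 0.6408 -0.0935  0.2051] station [-0.1425 -0.1021] tilt 15.0 yaw 3.6 tip z 0.245 F [-0.8  0.  -2.2] T [-0.12  0.85  0.  ] t 13.85
```

```bash
python3 -m creep '[{"delta_pos":[0.0164,0,-0.0115],"rot":[0,0,0],"fingers":1},{"delta_pos":[0.0164,0,-0.0115],"rot":[0,0,0],"fingers":1},{"delta_pos":[0.0164,0,-0.0115],"rot":[0,0,0],"fingers":1},{"delta_pos":[0.0164,0,-0.0115],"rot":[0,0,0],"fingers":1},{"delta_pos":[0.0164,0,-0.0115],"rot":[0,0,0],"fingers":1},{"delta_pos":[0.0164,0,-0.0115],"rot":[0,0,0],"fingers":1},{"delta_pos":[0,0,0],"rot":[0,0,0],"fingers":1},{"delta_pos":[0,0,0],"rot":[0,0,0],"fingers":1}]'; python3 -c "
from h import *
rep()"
```

```text
time_s: 14.65
tcp_pos: [0.4863, -0.1033, 0.1039]
ee_rot: [0.2, 55.1, 4.0]
ft_force: [-0.5, 0.8, -1.3]
grip_width: 0.273
bend [ 0.6405 -0.0936  0.1456] station [-0.1428 -0.1021] tilt 15.1 yaw 3.6 tip z 0.185 F [-0.5  0.8 -1.3] T [-0.04  0.86  0.01] t 14.65
```

```bash
python3 -m creep '[{"delta_pos":[-0.0226,0,-0.0322],"rot":[0,0,0],"fingers":1},{"delta_pos":[-0.0226,0,-0.0322],"rot":[0,0,0],"fingers":1},{"delta_pos":[-0.0226,0,-0.0322],"rot":[0,0,0],"fingers":1},{"delta_pos":[-0.0226,0,-0.0322],"rot":[0,0,0],"fingers":1},{"delta_pos":[-0.0226,0,-0.0322],"rot":[0,0,0],"fingers":1},{"delta_pos":[-0.0226,0,-0.0322],"rot":[0,0,0],"fingers":1},{"delta_pos":[-0.031,0,0.0218],"rot":[0,0,0],"fingers":1},{"delta_pos":[-0.031,0,0.0218],"rot":[0,0,0],"fingers":1},{"delta_pos":[-0.031,0,0.0218],"rot":[0,0,0],"fingers":1},{"delta_pos":[0,0,0],"rot":[0,0,0],"fingers":1}]'
python3 -m creep '[{"delta_pos":[0,0.025,0],"rot":[0,0,0],"fingers":1},{"delta_pos":[0,0.04,0],"rot":[0,0,0],"fingers":1},{"delta_pos":[0,0.045,0],"rot":[0,0,0],"fingers":1},{"delta_pos":[0,0.045,0],"rot":[0,0,0],"fingers":1},{"delta_pos":[0,0.045,0],"rot":[0,0,0],"fingers":1},{"delta_pos":[0,0.045,0],"rot":[0,0,0],"fingers":1},{"delta_pos":[0,0.045,0],"rot":[0,0,0],"fingers":1},{"delta_pos":[0,0.045,0],"rot":[0,0,0],"fingers":1},{"delta_pos":[0,0.04,0],"rot":[0,0,0],"fingers":1},{"delta_pos":[0,0.039,0],"rot":[0,0,0],"fingers":1}]'
python3 -m creep '[{"delta_pos":[0,0,0],"rot":[0,0,0],"fingers":1},{"delta_pos":[0,0,0],"rot":[0,0,0],"fingers":1}]'
python3 -c "
from h import *
rep();b,s,l,o=bend();P,C,_=now()
y=np.radians(3.9);u=np.array([np.cos(y),np.sin(y),0]);n=np.array([-u[1],u[0],0])
M=tgt(3.9,35);bt=np.array([.776,.018,0])-.190*u+.105*n;bt[2]=.206
rel(P+bt-b,M)
t=cam('top');P2=onz(t,271.7,224.8,.231);print(P2,st(P2))"
```

```text
time_s: 15.65
tcp_pos: [0.3706, -0.1131, 0.1666]
ee_rot: [-0.6, 54.8, 3.4]
ft_force: [0.5, -0.1, -2.0]
grip_width: 0.273
time_s: 16.65
tcp_pos: [0.3952, 0.0767, 0.1716]
ee_rot: [2.6, 57.7, 6.9]
ft_force: [0.0, 0.0, -1.4]
grip_width: 0.272
time_s: 16.85
tcp_pos: [0.3952, 0.0759, 0.1716]
ee_rot: [2.5, 57.7, 6.9]
ft_force: [0.2, -0.5, -1.8]
grip_width: 0.268
bend [0.551  0.0875 0.2063] station [-0.2198  0.0847] tilt 12.5 yaw 4.3 tip z 0.246 F [ 0.2 -0.5 -1.8] T [-0.13  0.76 -0.01] t 16.85
rot [ 0.    -0.06  -0.036] rows 1.0 | shift [0.0347 0.0407 0.0484] | shift in present axes [0.0334 0.0397 0.05  ]
[0.61329573 0.11386858 0.231     ] (np.float64(-0.15580696469702654), np.float64(0.10671295017432703))
```

```bash
python3 -m creep '[{"delta_pos":[0,0,0],"rot":[0,-0.06,-0.036],"fingers":1},{"delta_pos":[0,0.02,0],"rot":[0,0,0],"fingers":1},{"delta_pos":[0,0.02,0],"rot":[0,0,0],"fingers":1},{"delta_pos":[0,0,0],"rot":[0,0,0],"fingers":1}]'
python3 -c "
from h import *
rep();b,s,l,o=bend();P,C,_=now()
y=np.radians(3.9);u=np.array([np.cos(y),np.sin(y),0]);n=np.array([-u[1],u[0],0])
M=tgt(3.9,35);bt=np.array([.776,.018,0])-.175*u+.106*n;bt[2]=.208
rel(P+bt-b,M)
for n in ('scene',):
    c=cam(n);print(proj(c,b),proj(c,b+.041*l));x,yy=map(int,proj(c,b));print(x-60,yy-60)
    cv2.imwrite('pics/g.png',cv2.resize(c['img'][yy-70:yy+70,x-80:x+80],None,fx=4,fy=4,interpolation=3)[:,:,::-1])"
```

```text
time_s: 17.3
tcp_pos: [0.4044, 0.098, 0.1734]
ee_rot: [-0.1, 55.6, 3.6]
ft_force: [-0.7, -0.4, -2.4]
grip_width: 0.275
bend [0.559  0.1075 0.2137] station [-0.2105  0.104 ] tilt 14.6 yaw 3.5 tip z 0.253 F [-0.7 -0.4 -2.4] T [-0.03  0.86 -0.05] t 17.3
rot [-0.002 -0.014  0.003] rows 1.0 | shift [0.05   0.0039 0.0516] | shift in present axes [0.0494 0.0041 0.0521]
(np.float64(285.28723030493427), np.float64(201.45024013028643)) (np.float64(280.7675545353006), np.float64(189.51020157401362))
225 141
```

```bash
cat >> h.py <<'E'
def chk():
    b,s,l,o=bend();n=np.cross(l,s)
    for k in('scene','top'):
        c=cam(k);Q=cloud(c)[c['depth']>0]-b;L=np.stack([Q@s,Q@n,Q@l],1)
        a=L[(L[:,0]>-.09)&(L[:,0]<-.03)&(abs(L[:,1])<.03)&(abs(L[:,2])<.03)]
        e=L[(abs(L[:,0])<.03)&(abs(L[:,1])<.03)&(L[:,2]>.012)&(L[:,2]<.06)]
        print(k,'shaft',len(a),np.median(a,0).round(4) if len(a) else '','leg',len(e),np.median(e,0).round(4) if len(e) else '', e.max(0).round(4) if len(e) else '')
E
python3 -c "
from h import *
chk()"
```

```text
scene shaft 143 [-0.0606 -0.0034  0.0005] leg 47 [ 0.0006 -0.0033  0.0287] [0.0069 0.0029 0.0397]
top shaft 129 [-0.06    0.0017  0.0007] leg 0
```

```bash
python3 -m creep '[{"delta_pos":[0,0.004,0],"rot":[0,-0.014,0.003],"fingers":1},{"delta_pos":[0.0135,0,0.0125],"rot":[0,0,0],"fingers":1},{"delta_pos":[0.0125,0,0.0135],"rot":[0,0,0],"fingers":1},{"delta_pos":[0.0125,0,0.0135],"rot":[0,0,0],"fingers":1},{"delta_pos":[0.0125,0,0.0135],"rot":[0,0,0],"fingers":1},{"delta_pos":[0,0,0],"rot":[0,0,0],"fingers":1},{"delta_pos":[0,0,0],"rot":[0,0,0],"fingers":1}]'
python3 -c "
from h import *
rep()"
```

```text
time_s: 18.15
tcp_pos: [0.4402, 0.1023, 0.1677]
ee_rot: [0.0, 55.0, 3.8]
ft_force: [-0.0, -0.1, -2.2]
grip_width: 0.272
bend [0.5943 0.1118 0.2098] station [-0.1749  0.106 ] tilt 15.2 yaw 3.5 tip z 0.249 F [-0.  -0.1 -2.2] T [-0.06  0.91  0.04] t 18.15
```

```bash
python3 -m creep '[{"delta_pos":[0.0057,0,0.0082],"rot":[0,0,0],"fingers":1},{"delta_pos":[0.0057,0,0.0082],"rot":[0,0,0],"fingers":1},{"delta_pos":[0.0034,0,0.0049],"rot":[0,0,0],"fingers":1},{"delta_pos":[0.0034,0,0.0049],"rot":[0,0,0],"fingers":1},{"delta_pos":[0.0034,0,0.0049],"rot":[0,0,0],"fingers":1},{"delta_pos":[0.0034,0,0.0049],"rot":[0,0,0],"fingers":1},{"delta_pos":[0,0,0],"rot":[0,0,0],"fingers":1}]' | grep force
python3 -c "
from h import *
rep()"
```

```text
ft_force: [-2.3, -0.5, -1.9]
bend [0.6165 0.1138 0.2098] station [-0.1526  0.1064] tilt 15.2 yaw 3.6 tip z 0.249 F [-2.3 -0.5 -1.9] T [-0.09  1.21 -0.03] t 18.85
```

```bash
python3 -m creep '[{"delta_pos":[0.0057,0,0.0082],"rot":[0,0,0],"fingers":1},{"delta_pos":[0.0057,0,0.0082],"rot":[0,0,0],"fingers":1},{"delta_pos":[0.0057,0,0.0082],"rot":[0,0,0],"fingers":1},{"delta_pos":[0,0,0],"rot":[0,0,0],"fingers":1}]' | grep force
python3 -c "
from h import *
rep()"
python3 -m creep '[{"delta_pos":[0.0057,0,0.0082],"rot":[0,0,0],"fingers":1},{"delta_pos":[0.0057,0,0.0082],"rot":[0,0,0],"fingers":1},{"delta_pos":[0.0034,0,0.0049],"rot":[0,0,0],"fingers":1},{"delta_pos":[0,0,0],"rot":[0,0,0],"fingers":1}]' | grep force
python3 -c "
from h import *
rep()"
```

```text
ft_force: [-1.5, 1.2, -1.9]
bend [0.6319 0.1148 0.2102] station [-0.1372  0.1064] tilt 15.3 yaw 3.6 tip z 0.25 F [-1.5  1.2 -1.9] T [-0.02  1.25  0.04] t 19.25
ft_force: [-1.5, 0.3, -3.0]
bend [0.6447 0.1157 0.2103] station [-0.1244  0.1064] tilt 15.3 yaw 3.6 tip z 0.25 F [-1.5  0.3 -3. ] T [-0.06  1.35  0.1 ] t 19.65
```

```bash
python3 -m creep '[{"delta_pos":[0.0023,0,0.0033],"rot":[0,0,0],"fingers":1},{"delta_pos":[0.0023,0,0.0033],"rot":[0,0,0],"fingers":1},{"delta_pos":[0.0012,0,0.0016],"rot":[0,0,0],"fingers":1},{"delta_pos":[0.0012,0,0.0016],"rot":[0,0,0],"fingers":1},{"delta_pos":[0,0,0],"rot":[0,0,0],"fingers":1}]' | grep force
python3 -c "
from h import *
rep()
c=cam('top')
cv2.imwrite('pics/h.png',cv2.resize(c['img'][130:280,195:445],None,fx=3.2,fy=3.2,interpolation=3)[:,:,::-1])"
```

```text
ft_force: [-3.1, 0.1, -3.1]
bend [0.6504 0.1161 0.2102] station [-0.1187  0.1064] tilt 15.3 yaw 3.6 tip z 0.25 F [-3.1  0.1 -3.1] T [-0.08  1.64  0.13] t 20.15
```

View pics/h.png

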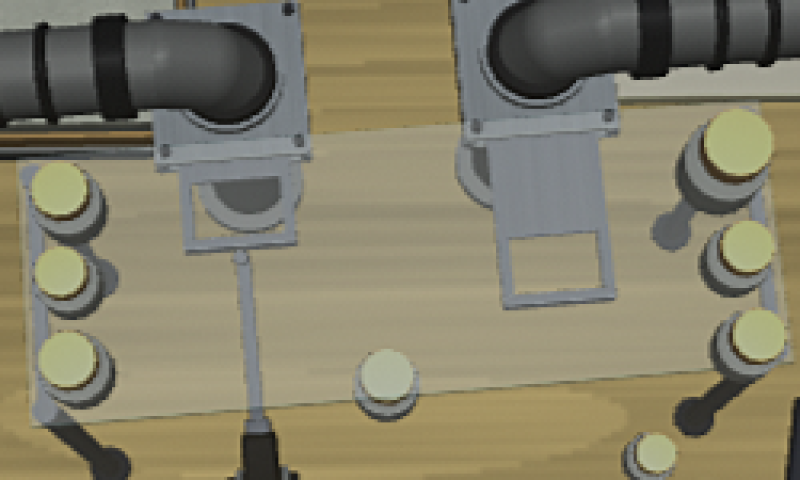

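Left bar now at (241,245), hook against its front middle; right blade still out at (559,300). A few mm remain; feel for the stop.

```bash
python3 -m creep '[{"delta_pos":[0.0012,0,0.0016],"rot":[0,0,0],"fingers":1},{"delta_pos":[0.0012,0,0.0016],"rot":[0,0,0],"fingers":1},{"delta_pos":[0,0,0],"rot":[0,0,0],"fingers":1}]' | grep force
python3 -c "
from h import *
rep()"
python3 -m creep '[{"delta_pos":[0.0012,0,0.0016],"rot":[0,0,0],"fingers":1},{"delta_pos":[0.0012,0,0.0016],"rot":[0,0,0],"fingers":1},{"delta_pos":[0,0,0],"rot":[0,0,0],"fingers":1}]' | grep force
python3 -c "
from h import *
rep()"
```

```text
ft_force: [-3.6, -0.2, -3.8]
bend [0.6524 0.1162 0.2103] station [-0.1166  0.1064] tilt 15.3 yaw 3.6 tip z 0.25 F [-3.6 -0.2 -3.8] T [-0.07  1.67  0.14] t 20.5
ft_force: [-4.2, 0.2, -2.9]
bend [0.6545 0.1163 0.2103] station [-0.1145  0.1064] tilt 15.3 yaw 3.6 tip z 0.25 F [-4.2  0.2 -2.9] T [-0.09  1.65  0.12] t 20.8
```

```bash
python3 -m creep '[{"delta_pos":[0.0012,0,0.0016],"rot":[0,0,0],"fingers":1},{"delta_pos":[0,0,0],"rot":[0,0,0],"fingers":1}]' | grep force
python3 -c "
from h import *
rep()"
python3 -m creep '[{"delta_pos":[0.0012,0,0.0016],"rot":[0,0,0],"fingers":1},{"delta_pos":[0,0,0],"rot":[0,0,0],"fingers":1}]' | grep force
python3 -c "
from h import *
rep()"
```

```text
ft_force: [-3.4, -0.3, -3.4]
bend [0.6555 0.1164 0.2103] station [-0.1136  0.1063] tilt 15.3 yaw 3.6 tip z 0.25 F [-3.4 -0.3 -3.4] T [-0.02  1.7   0.07] t 21.0
ft_force: [-3.3, -0.3, -3.4]
bend [0.6565 0.1164 0.2103] station [-0.1126  0.1063] tilt 15.3 yaw 3.6 tip z 0.25 F [-3.3 -0.3 -3.4] T [-0.07  1.68  0.1 ] t 21.2
```

```bash
python3 -m creep '[{"delta_pos":[0.0012,0,0.0016],"rot":[0,0,0],"fingers":1},{"delta_pos":[0,0,0],"rot":[0,0,0],"fingers":1}]' | grep force
python3 -c "
from h import *
rep()"
python3 -m creep '[{"delta_pos":[0.0012,0,0.0016],"rot":[0,0,0],"fingers":1},{"delta_pos":[0,0,0],"rot":[0,0,0],"fingers":1}]' | grep force
python3 -c "
from h import *
rep()"
```

```text
ft_force: [-3.7, 0.2, -3.6]
bend [0.6575 0.1165 0.2103] station [-0.1116  0.1063] tilt 15.3 yaw 3.6 tip z 0.25 F [-3.7  0.2 -3.6] T [-0.1   1.69  0.16] t 21.4
ft_force: [-3.0, 0.4, -3.3]
bend [0.6585 0.1166 0.2102] station [-0.1106  0.1064] tilt 15.3 yaw 3.6 tip z 0.25 F [-3.   0.4 -3.3] T [-0.07  1.64  0.13] t 21.6
```

```bash
python3 -m creep '[{"delta_pos":[0.0012,0,0.0016],"rot":[0,0,0],"fingers":1},{"delta_pos":[0,0,0],"rot":[0,0,0],"fingers":1}]' | grep force
python3 -c "
from h import *
rep()"
```

```text
ft_force: [-4.3, -0.4, -2.4]
bend [0.6593 0.1167 0.21  ] station [-0.1097  0.1064] tilt 15.3 yaw 3.6 tip z 0.25 F [-4.3 -0.4 -2.4] T [-0.07  1.73  0.13] t 21.8
```

Not yet clearly at the stop; continue in 1 mm steps.

```bash
python3 -m creep '[{"delta_pos":[0.0012,0,0.0016],"rot":[0,0,0],"fingers":1},{"delta_pos":[0,0,0],"rot":[0,0,0],"fingers":1}]' | grep force
python3 -c "
from h import *
rep()"
```

```text
ft_force: [-8.9, -0.6, -1.8]
bend [0.6597 0.1167 0.2092] station [-0.1093  0.1064] tilt 15.2 yaw 3.6 tip z 0.249 F [-8.9 -0.6 -1.8] T [-0.08  1.89  0.16] t 22.0
```

```bash
python3 -m creep '[{"delta_pos":[0.0012,0,0.0016],"rot":[0,0,0],"fingers":1},{"delta_pos":[0,0,0],"rot":[0,0,0],"fingers":1}]' | grep force
python3 -c "
from h import *
rep()"
```

```text
ft_force: [-11.5, -0.0, -1.8]
bend [0.6602 0.1168 0.2083] station [-0.1089  0.1064] tilt 15.1 yaw 3.6 tip z 0.248 F [-11.5  -0.   -1.8] T [-0.11  2.11  0.1 ] t 22.2
```

```bash
python3 -m creep '[{"delta_pos":[0.0012,0,0.0016],"rot":[0,0,0],"fingers":1},{"delta_pos":[0,0,0],"rot":[0,0,0],"fingers":1}]' | grep force
python3 -c "
from h import *
rep()"
```

```text
ft_force: [-13.0, -0.4, -2.4]
bend [0.6606 0.1168 0.2072] station [-0.1084  0.1064] tilt 15.0 yaw 3.6 tip z 0.247 F [-13.   -0.4  -2.4] T [-0.13  2.31  0.08] t 22.4
```

Firm stop felt (−13 N with no advance). Back off and return towards the stand.

```bash
python3 -m creep '[{"delta_pos":[-0.0115,0,-0.0164],"rot":[0,0,0],"fingers":1},{"delta_pos":[-0.0215,0,-0.0307],"rot":[0,0,0],"fingers":1},{"delta_pos":[-0.0215,0,-0.0307],"rot":[0,0,0],"fingers":1},{"delta_pos":[-0.0215,0,-0.0307],"rot":[0,0,0],"fingers":1},{"delta_pos":[-0.0215,0,-0.0307],"rot":[0,0,0],"fingers":1},{"delta_pos":[-0.0215,0,-0.0307],"rot":[0,0,0],"fingers":1},{"delta_pos":[-0.0215,0,-0.0307],"rot":[0,0,0],"fingers":1},{"delta_pos":[-0.0215,0,-0.0307],"rot":[0,0,0],"fingers":1},{"delta_pos":[-0.0115,0,-0.0164],"rot":[0,0,0],"fingers":1},{"delta_pos":[0,0,0],"rot":[0,0,0],"fingers":1}]'
python3 -c "
from h import *
rep();chk()
c=cam('top');cv2.imwrite('pics/i.png',cv2.resize(c['img'][130:280,195:445],None,fx=3.2,fy=3.2,interpolation=3)[:,:,::-1])
t=cv2.imread('pics/h.png')
P,C,o=now();print('to A',C.T@(np.array([.31,.31,.168])-P)/.5)"
```

```text
time_s: 23.4
tcp_pos: [0.3868, 0.1107, 0.1749]
ee_rot: [-0.7, 56.5, 3.0]
ft_force: [0.6, -1.1, -2.1]
grip_width: 0.272
bend [0.5419 0.1201 0.2128] station [-0.2266  0.1178] tilt 13.7 yaw 3.5 tip z 0.253 F [ 0.6 -1.1 -2.1] T [-0.04  0.81  0.05] t 23.4
scene shaft 147 [-0.061  -0.0031  0.002 ] leg 55 [ 0.0002 -0.0032  0.0289] [0.0058 0.003  0.04  ]
top shaft 132 [-0.0596  0.0015  0.001 ] leg 19 [0.0013 0.0007 0.0361] [0.0039 0.0054 0.0406]
to A [-0.06387824  0.40859236 -0.11070624]
```

```bash
python3 -m creep '[{"delta_pos":[-0.021,0,-0.037],"rot":[0,0,0],"fingers":1},{"delta_pos":[-0.021,0,-0.037],"rot":[0,0,0],"fingers":1},{"delta_pos":[-0.021,0,-0.037],"rot":[0,0,0],"fingers":1},{"delta_pos":[0,0.03,0],"rot":[0,0,0],"fingers":1},{"delta_pos":[0,0.03,0],"rot":[0,0,0],"fingers":1},{"delta_pos":[0,0.03,0],"rot":[0,0,0],"fingers":1},{"delta_pos":[0,0.03,0],"rot":[0,0,0],"fingers":1},{"delta_pos":[0,0.03,0],"rot":[0,0,0],"fingers":1},{"delta_pos":[0,0.03,0],"rot":[0,0,0],"fingers":1},{"delta_pos":[0,0.03,0],"rot":[0,0,0],"fingers":1}]'
python3 -c "
from h import *
rep();P,C,o=now();print('to A',C.T@(np.array([.31,.31,.168])-P)/.5)"
```

```text
time_s: 24.55
tcp_pos: [0.3515, 0.2325, 0.1737]
ee_rot: [-2.3, 58.9, 1.0]
ft_force: [-0.0, -0.4, -2.2]
grip_width: 0.274
bend [0.5082 0.2407 0.205 ] station [-0.2521  0.2404] tilt 11.3 yaw 3.0 tip z 0.245 F [-0.  -0.4 -2.2] T [-0.02  0.76  0.02] t 24.55
to A [-0.03159894  0.15942088 -0.06812851]
```

```bash
python3 -m creep '[{"delta_pos":[-0.016,0,-0.034],"rot":[0,0,0],"fingers":1},{"delta_pos":[-0.016,0,-0.034],"rot":[0,0,0],"fingers":1},{"delta_pos":[0,0.04,0],"rot":[0,0,0],"fingers":1},{"delta_pos":[0,0.04,0],"rot":[0,0,0],"fingers":1},{"delta_pos":[0,0.04,0],"rot":[0,0,0],"fingers":1},{"delta_pos":[0,0.04,0],"rot":[0,0,0],"fingers":1},{"delta_pos":[0,0,0],"rot":[0,0,0],"fingers":1},{"delta_pos":[0,0,0],"rot":[0,0,0],"fingers":1}]'
python3 -c "
from h import *
rep();rel([.32,.32,.175],C0)"
```

```text
time_s: 25.35
tcp_pos: [0.3097, 0.3095, 0.1679]
ee_rot: [-2.5, 59.0, 0.9]
ft_force: [-0.7, -0.2, -2.0]
grip_width: 0.271
bend [0.4664 0.3178 0.199 ] station [-0.2885  0.3202] tilt 11.2 yaw 3.1 tip z 0.239 F [-0.7 -0.2 -2. ] T [-0.02  0.88 -0.  ] t 25.35
rot [-0.341 -0.309  0.296] rows 3.0 | shift [0.009  0.0112 0.0294] | shift in present axes [-0.0014  0.0196  0.0262]
```

Rotate to the stand's attitude (4 rows).

```bash
python3 -m creep '[{"delta_pos":[0,0,0],"rot":[-0.0853,-0.0773,0.074],"fingers":1},{"delta_pos":[0,0,0],"rot":[-0.0853,-0.0773,0.074],"fingers":1},{"delta_pos":[0,0,0],"rot":[-0.0853,-0.0773,0.074],"fingers":1},{"delta_pos":[0,0,0],"rot":[-0.0853,-0.0773,0.074],"fingers":1},{"delta_pos":[0,0,0],"rot":[0,0,0],"fingers":1},{"delta_pos":[0,0,0],"rot":[0,0,0],"fingers":1}]'
python3 -c "
from h import *
rep();rel([.4094,.3675,.155],C0)"
```

```text
time_s: 25.95
tcp_pos: [0.3124, 0.3141, 0.1679]
ee_rot: [-0.5, 45.5, 22.6]
ft_force: [0.7, 0.0, -1.8]
grip_width: 0.27
bend [0.4463 0.3704 0.2349] station [-0.3049  0.374 ] tilt 24.8 yaw 22.8 tip z 0.272 F [ 0.7  0.  -1.8] T [-0.39  0.94 -0.01] t 25.95
rot [-0.004 -0.005  0.008] rows 1.0 | shift [0.1735 0.0215 0.1384] | shift in present axes [0.1728 0.023  0.139 ]
```

```bash
python3 -m creep '[{"delta_pos":[0,0,0],"rot":[-0.004,-0.005,0.008],"fingers":1},{"delta_pos":[0.029,0.0037,0.023],"rot":[0,0,0],"fingers":1},{"delta_pos":[0.029,0.0036,0.023],"rot":[0,0,0],"fingers":1},{"delta_pos":[0.029,0.0036,0.023],"rot":[0,0,0],"fingers":1},{"delta_pos":[0.029,0.0036,0.023],"rot":[0,0,0],"fingers":1},{"delta_pos":[0.029,0.0036,0.023],"rot":[0,0,0],"fingers":1},{"delta_pos":[0.028,0.0036,0.023],"rot":[0,0,0],"fingers":1},{"delta_pos":[0,0,0],"rot":[0,0,0],"fingers":1},{"delta_pos":[0,0,0],"rot":[0,0,0],"fingers":1}]'
python3 -c "
from h import *
rep();rel([.4094,.3675,.155],C0);rel([.4094,.3675,.0894],C0);chk()"
```

```text
time_s: 26.85
tcp_pos: [0.4099, 0.3709, 0.1575]
ee_rot: [-0.3, 45.2, 23.2]
ft_force: [-0.2, -0.1, -2.8]
grip_width: 0.275
bend [0.5431 0.428  0.2253] station [-0.2045  0.4249] tilt 25.1 yaw 23.2 tip z 0.262 F [-0.2 -0.1 -2.8] T [-0.44  0.98 -0.01] t 26.85
rot [ 0.002  0.001 -0.002] rows 1.0 | shift [ 0.001  -0.0058 -0.0061] | shift in present axes [ 0.001  -0.0058 -0.0061]
rot [ 0.002  0.001 -0.002] rows 1.0 | shift [ 0.0942 -0.0054 -0.0984] | shift in present axes [ 0.0941 -0.0053 -0.0986]
scene shaft 115 [-0.0598 -0.0034  0.0015] leg 43 [-0.0004 -0.0029  0.0281] [0.0062 0.0036 0.0401]
top shaft 136 [-0.0597  0.0011  0.0013] leg 33 [ 0.002  -0.0003  0.0339] [0.0059 0.0067 0.0416]
```

```bash
python3 -m creep '[{"delta_pos":[0.001,-0.0055,-0.0055],"rot":[0,0,0],"fingers":1},{"delta_pos":[0.016,0,-0.016],"rot":[0,0,0],"fingers":1},{"delta_pos":[0.016,0,-0.016],"rot":[0,0,0],"fingers":1},{"delta_pos":[0.016,0,-0.016],"rot":[0,0,0],"fingers":1},{"delta_pos":[0.016,0,-0.016],"rot":[0,0,0],"fingers":1},{"delta_pos":[0,0,0],"rot":[0,0,0],"fingers":1},{"delta_pos":[0,0,0],"rot":[0,0,0],"fingers":1}]'
python3 -c "
from h import *
rep();rel([.4094,.3675,.0894],C0)"
```

```text
time_s: 27.65
tcp_pos: [0.4087, 0.3668, 0.107]
ee_rot: [-0.4, 45.4, 23.1]
ft_force: [0.2, 0.4, -1.3]
grip_width: 0.272
bend [0.542  0.4242 0.1744] station [-0.2059  0.4212] tilt 24.9 yaw 23.3 tip z 0.212 F [ 0.2  0.4 -1.3] T [-0.48  0.96 -0.  ] t 27.65
rot [ 0.004 -0.002 -0.001] rows 1.0 | shift [ 0.0264  0.0008 -0.0234] | shift in present axes [ 0.0264  0.0009 -0.0234]
```

```bash
python3 -m creep '[{"delta_pos":[0.006,0.001,-0.005],"rot":[0,0,0],"fingers":1},{"delta_pos":[0.006,0,-0.005],"rot":[0,0,0],"fingers":1},{"delta_pos":[0.006,0,-0.005],"rot":[0,0,0],"fingers":1},{"delta_pos":[0.004,0,-0.004],"rot":[0,0,0],"fingers":1},{"delta_pos":[0.003,0,-0.003],"rot":[0,0,0],"fingers":1},{"delta_pos":[0,0,0],"rot":[0,0,0],"fingers":1},{"delta_pos":[0,0,0],"rot":[0,0,0],"fingers":1}]'
python3 -c "
from h import *
rep();rel([.4094,.3675,.0894],C0)"
```

```text
time_s: 28.35
tcp_pos: [0.4098, 0.3679, 0.0917]
ee_rot: [-0.4, 45.3, 23.2]
ft_force: [-0.0, 0.2, -1.5]
grip_width: 0.272
bend [0.543  0.4252 0.1592] station [-0.2048  0.4221] tilt 25.0 yaw 23.3 tip z 0.196 F [-0.   0.2 -1.5] T [-0.42  0.98  0.02] t 28.35
rot [ 0.003 -0.    -0.001] rows 1.0 | shift [ 0.0025 -0.0005 -0.0039] | shift in present axes [ 0.0025 -0.0004 -0.0039]
```

```bash
python3 -m creep '[{"delta_pos":[0.0015,0,-0.002],"rot":[0,0,0],"fingers":1},{"delta_pos":[0.0012,0,-0.002],"rot":[0,0,0],"fingers":1},{"delta_pos":[0,0,0],"rot":[0,0,0],"fingers":1},{"delta_pos":[0,0,0],"rot":[0,0,0],"fingers":1}]'
python3 -c "
from h import *
rep();rel([.4094,.3675,.0894],C0)"
```

```text
time_s: 28.75
tcp_pos: [0.4096, 0.3679, 0.0899]
ee_rot: [-0.3, 45.2, 23.2]
ft_force: [-0.1, 0.2, -0.6]
grip_width: 0.273
bend [0.5428 0.4252 0.1576] station [-0.205   0.4221] tilt 25.0 yaw 23.3 tip z 0.195 F [-0.1  0.2 -0.6] T [-0.34  0.75  0.02] t 28.75
rot [ 0.003  0.001 -0.002] rows 1.0 | shift [ 0.0002 -0.0006 -0.0013] | shift in present axes [ 0.0002 -0.0006 -0.0013]
```

Torque drop and vertical force show it's seated. Release, then withdraw along the tool axis.

```bash
python3 -m creep '[{"delta_pos":[0,0,0],"rot":[0,0,0],"fingers":0},{"delta_pos":[0,0,0],"rot":[0,0,0],"fingers":0},{"delta_pos":[0,0,0],"rot":[0,0,0],"fingers":0},{"delta_pos":[0,0,0],"rot":[0,0,0],"fingers":0},{"delta_pos":[0,0,0],"rot":[0,0,0],"fingers":0},{"delta_pos":[0,0,0],"rot":[0,0,0],"fingers":0},{"delta_pos":[0,0,0],"rot":[0,0,0],"fingers":0},{"delta_pos":[0,0,0],"rot":[0,0,0],"fingers":0}]'
python3 -m creep '[{"delta_pos":[-0.02,0,0],"rot":[0,0,0],"fingers":0},{"delta_pos":[-0.04,0,0],"rot":[0,0,0],"fingers":0},{"delta_pos":[-0.06,0,0],"rot":[0,0,0],"fingers":0},{"delta_pos":[-0.06,0,0],"rot":[0,0,0],"fingers":0},{"delta_pos":[-0.06,0,0],"rot":[0,0,0],"fingers":0},{"delta_pos":[-0.06,0,0],"rot":[0,0,0],"fingers":0},{"delta_pos":[0,0,0],"rot":[0,0,0],"fingers":0},{"delta_pos":[0,0,0],"rot":[0,0,0],"fingers":0}]'
python3 - <<'E'
from h import *
import pickle
ims=[]
for k in('scene','top'):
    c=cam(k);c0=pickle.load(open(k+'.pkl','rb'))
    d=np.abs(c['img'].astype(int)-c0['img']).max(-1)
    Q=[]
    for cc in(c0,c):
        X=cloud(cc);s=np.array([np.cos(np.radians(23.6)),np.sin(np.radians(23.6)),0]);L=X-[.401,.365,0]
        a=L@s;m=(cc['depth']>0)&(a>.05)&(a<.19)&(abs(L@[-s[1],s[0],0])<.03)&(L[...,2]>.125)
        Q.append((m.sum(),X[m].mean(0).round(4),X[m].max(0).round(3)))
    print(k,Q)
    ims.append(cv2.resize(c['img'][100:400,0:480] if k=='scene' else c['img'][130:400,100:450],(400,300),interpolation=3))
cv2.imwrite('pics/z.png',np.hstack(ims)[:,:,::-1])
t=cam('top')
E
```

```text
time_s: 29.55
tcp_pos: [0.4093, 0.3677, 0.0893]
ee_rot: [-0.3, 45.3, 23.2]
ft_force: [-0.3, -0.4, 0.2]
grip_width: 0.998
time_s: 30.35
tcp_pos: [0.3124, 0.3267, 0.197]
ee_rot: [-0.3, 45.1, 23.3]
ft_force: [0.6, -0.3, -1.1]
grip_width: 1.004
scene [(np.int64(271), array([0.506 , 0.4086, 0.1466]), array([0.549, 0.427, 0.196])), (np.int64(265), array([0.5069, 0.4084, 0.1469]), array([0.546, 0.426, 0.197]))]
top [(np.int64(275), array([0.5038, 0.4118, 0.1458]), array([0.545, 0.431, 0.194])), (np.int64(277), array([0.5038, 0.4112, 0.1453]), array([0.548, 0.43 , 0.197]))]
```

View pics/z.png

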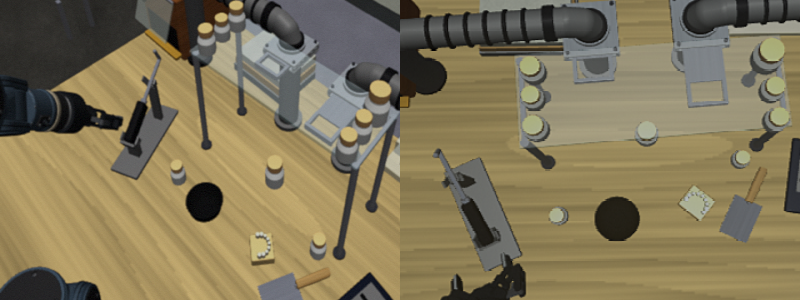

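The rod lies home, hook up (scene crop ~(155,55), stand below). Left gate is in, right gate is out, the bystanders are unmoved and the gripper is clear. Handing in.

```bash
python3 -c "
from plant import robot
print(robot.close_job())"
```

```text
the job is handed in; nothing more can be done
None
```

I drew the shut right gate out to its stop, then pushed the open left gate in to its stop. The rod is back in its stand, hook up. The job was handed in at about 30 s of the 69 allowed; it reports no verdict.

- **Right gate (was shut):** the reading rose to about 9.5 N with almost no further motion. The bar had moved about 62–64 mm in the camera view, which fits a start of 0–6 mm. I did not measure its travel directly.
- **Left gate (was open):** drag was about 4 N, then the reading rose to 13 N with almost no advance. This is below the 25 N limit. The stop came within about 2 mm of where I expected it.
- **Rod:** its shaft and hook came back to within about 1 mm of where they were at the start, by depth in two cameras.
- **Bystanders and gripper:** the last picture shows no bystander visibly moved and the gripper open and clear. I judged this by eye.

**Checks that disagreed:**
- The arm turned 2–3° and fell short on the fast sideways and backward moves, so I corrected it each time. On the way back the hook passed about 15 mm from the front left shelf leg, without contact.
- The shaft read about 3–4 mm lower in depth than my model, slightly more than the calibration error, so I carried on.

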